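# Fetch the check weight from behind the containers

## Robot

A 7-joint arm with a two-finger parallel gripper is mounted at the origin on the work surface. World frame = base frame: x ahead of the robot, y to its left, z up, the work surface at z = 0. Lengths are in m, angles in rad, forces in N, time in s.
With the tool pointing down it reaches from about 0.4 to 0.85 m from the base axis. Payload 4.5 kg.
Tool frame: the origin (TCP) lies midway between the tips of the shut fingers; the grasp point (between the pads) lies 19 mm behind it (r.grip_point_offset is the distance from the TCP to the grasp point, in m); z points along the fingers, y is the line along which they close (so a half turn about z gives the same grasp; the last joint's range is limited). The gripper opens to 88 mm and grips with 3 to 60 N. Pads are 18 mm wide; open, the fingers measure 123 mm over their backs; the gripper's body (75 mm by 187 mm) begins 45 mm behind the grasp point.
Start: joints at [-1.23, 0.689, -0.195, 1.565, 0.157, 0.902, -0.215], TCP at [0.189, 0.596, 0.239] pointing down, gripper open.
Joint ranges: [-3.01, 3.01], [-0.46, 2.08], [-1.47, 1.51], [0.13, 2.56], [-1, 4.14], [0.04, 2.09], [-2.66, 2.66]. Speed limits (rad/s): [2.57, 2.57, 3.14, 3.14, 3.14, 3.14, 3.14].

## Interface

Orientations are given as a unit quaternion [x, y, z, w].
In Python, from plant import r, optics gives the robot as it stands.
- The arm moves only by the shell command python3 -m pendant 'ROWS' [OPENING] [FORCE]. ROWS is JSON, a list of rows, each a list of 6 numbers: the shift along the tool's x, y, z as a fraction of full scale, then the turn, a rotation vector about the tool's x, y, z as a fraction of full scale. A call has 1 to 5 rows; each row shifts and turns the commanded pose from where the row before left it, along the tool's axes as they then stand; what a row does not reach is not made up. Full scale, the value 1, is 0.025 m for a shift and pi rad for a turn. A row lasts 1/12 s, in which the tool goes at most 41.7 mm and 7.16 degrees, less where a joint would pass 70% of its speed; a pose out of reach is approached as far as the arm can. A call with a number of a shift or a turn outside -1 to 1 is refused whole. A call with a gripper value outside its range is refused whole. OPENING is the opening, from -1 (shut) to 1 (fully open), set as the call begins (- or left out, the last holds). The fingers move at their own pace and stop on an object; FORCE is the grip in N (left out, the last holds). Time passes only in rows, so rows that do not move let the fingers close. It gives the time, the measured TCP pose, the force, the opening and the grip force at its end, in the units of the state.
- r.get_state(): the state, without advancing time (a new reading comes with each control period).
- optics.snapshot(name): name is "side" or "top"; returns (picture, depth): 400x640x3 uint8, blue, green, red; 400x640 float32, m along the optical axis (not along the pixel's ray), 0 where there is no reading.
- optics.calibration(name): a dict with "vfov" (degrees; the focal length in pixels is half the picture's height over the tangent of half this angle, whatever the lens; pixels are square), "cx", "cy" (the principal point, pixels), "k1" (the pictures are not rectified: a ray, as slopes to the right and down, at radius r is drawn at 1 + k1 r^2 times it, then the intrinsics apply), "cam_to_world" (4x4, takes a point from camera to world coordinates). Camera axes: x right, y up, looking along -z (the intrinsics and any distortion apply to the point x, -y, -z); pixel columns grow to the right and rows downward; lengths in m; the calibration is good to about 2 mm. A picture is of the moment at which its call begins. calibration takes no time and is no camera call.
- r.finish_job(): hands the job in; it is judged then, once.
The state is a dict: "clock": time; "q": joint angles; "qd": joint speeds; "joint_torque": joint torques, N m; "tool_pos": TCP position; "eef_rot": TCP orientation; "contact_force": force on the tool from outside, world axes, zero at the start; "moment": the same for the moment, N m; "opening": opening from 0.0 (shut) to 1.0 (fully open); "finger_force": force on a finger pad.
Only numpy, scipy, OpenCV 4.12 (cv2) and the standard library are available. Lean on these libraries where they do the work, as an engineer would, in place of code of your own. Each camera call takes 0.05 s, during which the arm holds its last target. There are 200 camera calls.

## Task

The brass check weight stands at the back of the steel storage rack, hemmed in by the bottle, the canister and the jar. First clear all three out of the rack and stand them upright on the grey spill tray, leaving the weight where it is; then set the weight upright on the middle of the balance's round pan; only after that put each container back upright on the very spot in the rack where it stood at the start (which way it is turned does not matter). Tip nothing over and leave the beaker, the wafer carrier and the timer where they are.

Things in the scene. Friction and masses are not known exactly. Their poses are not given: they have to be found in the camera images.
- bottle: loose tall round aluminium bottle, 150 mm high, about 0.2 kg; body 54 mm in diameter up to 100 mm, sloping in to a 26 mm neck at 118 to 124 mm, then a round cap 34 mm in diameter from 124 to 150 mm, good to grip. Origin: centre of its underside, z up. Starts upright in the rack, on one of three places shared with canister and jar (which one varies)
- canister: loose square white plastic canister, 130 mm high, about 0.25 kg; body 50 x 50 mm up to 95 mm, 30 mm round neck, black round cap 38 mm in diameter from 106 to 130 mm, good to grip. Origin: centre of its underside, z up, x and y square to its sides. Starts upright in the rack
- jar: loose squat round white jar, 108 mm high, about 0.2 kg; body 56 mm in diameter up to 78 mm, grey round lid 48 mm in diameter from 84 to 108 mm, good to grip. Origin: centre of its underside, z up. Starts upright in the rack
- weight: loose brass check weight, 0.5 kg, 70 mm high: cylinder 44 mm in diameter up to 36 mm, its shoulder rising to 40 mm at the 16 mm neck, round grip knob 24 mm in diameter from 54 to 70 mm. Origin: centre of its underside, z up. Starts upright at the back (+x side) of the rack, about 70 mm between axes from each of the three containers that stand in front, left and right of it
- rack: fixed open steel storage rack, 180 mm (its x) by 250 mm (its y), rim 22 mm high, walls and floor 5 mm thick; origin: centre of its underside on the table, so its inner floor is 5 mm above the origin; x points to its back, away from the robot
- tray: fixed open grey plastic spill tray, 260 mm (its x) by 140 mm (its y), rim 18 mm high, walls and floor 5 mm thick; origin: centre of its underside on the table, so its inner floor is 5 mm above the origin. It stands to the left or to the right of the rack, with the balance on the other side. Holds the three containers in a row along its x, 80 mm apart
- pan (a point): centre of the top face of the round steel balance pan, 120 mm in diameter, 63 mm above the table, fixed. z up. The pan is at the far (+x) half of the fixed white balance housing, 230 x 170 mm and 50 mm high
- beaker: bystander: loose white open beaker, 68 mm in diameter, 85 mm high, beyond the rack to the left or right; origin: centre of its underside
- carrier: bystander: loose grey round flat wafer carrier, 100 mm in diameter, 24 mm high, beyond the rack to the left or right; origin: centre of its underside
- timer: bystander: loose black timer, 50 x 70 mm, 22 mm high, beyond the rack; origin: centre of its underside

How it is judged:
By the outcome, as a careful person would: the job done as asked, in the order asked, and still so for the second after the job is handed in, with the robot touching nothing.
It also fails if it takes over 134 s, if anything falls off the work surface, if the arm or the gripper's body presses on something with over 40 N, if the wrist force passes 120 N, or if a joint passes its speed limit or range.

## Working session

There is one attempt and no reset: what is moved stays moved. The work goes in short steps, Python scripts to look and compute and a shell command to move; the robot and the scene stay as the last step left them, time stands still between calls to the robot, and variables do not carry over. Pictures are saved under pics/ and viewed, at most 14 in all, crops included, and the job is handed in when it is done.

```bash
ls; mkdir -p pics; cat > h.py <<'E'
import numpy as np, cv2
from plant import r, optics
from scipy.spatial.transform import Rotation as R
def cal(n):
    c=optics.calibration(n); f=200/np.tan(np.radians(c['vfov'])/2)
    return c,f,np.array(c['cam_to_world'])
def ray(n,u,v):
    c,f,T=cal(n); d=np.array([(u-c['cx'])/f,(v-c['cy'])/f]); p=d.copy()
    for _ in range(30): p=d/(1+c['k1']*(p@p))
    return T[:3,3], T[:3,:3]@np.array([p[0],-p[1],-1])
def at_z(n,u,v,z):
    o,d=ray(n,u,v); return o+d*(z-o[2])/d[2]
def at_d(n,u,v,dep):
    o,d=ray(n,u,v); return o+d*dep
def cloud(n,dep):
    c,f,T=cal(n); v,u=np.mgrid[:400,:640]
    d=np.stack([(u-c['cx'])/f,(v-c['cy'])/f],-1); p=d.copy()
    for _ in range(30): p=d/(1+c['k1']*(p**2).sum(-1,keepdims=True))
    P=np.concatenate([p[...,:1],-p[...,1:],-np.ones_like(p[...,:1])],-1)*dep[...,None]
    W=P@T[:3,:3].T+T[:3,3]; W[dep==0]=np.nan; return W
E
python3 - <<'E'
from h import *
s=r.get_state(); print({k:np.round(v,3).tolist() for k,v in s.items()}); print(R.from_quat(s['eef_rot']).as_matrix().round(3))
for n in('side','top'):
    im,d=optics.snapshot(n); cv2.imwrite(f'pics/{n}0.png',im); np.save(f'{n}0.npy',d); c=optics.calibration(n); print(n,c)
E
```

```text
pics
{'clock': 0.0, 'q': [-1.23, 0.69, -0.194, 1.566, 0.157, 0.902, -0.215], 'qd': [0.001, -0.0, 0.0, -0.0, 0.0, -0.0, -0.001], 'joint_torque': [0.0, -52.757, -1.267, -15.343, -0.053, 0.007, 0.0], 'tool_pos': [0.189, 0.595, 0.238], 'eef_rot': [0.153, 0.988, -0.001, -0.0], 'contact_force': [0.195, 0.23, -0.926], 'moment': [0.015, 0.023, -0.018], 'finger_force': 0.0, 'opening': 0.997}
[[-0.953  0.302 -0.   ]
 [ 0.302  0.953 -0.002]
 [-0.    -0.002 -1.   ]]
side {'vfov': 47.189669782135276, 'cx': 319.2980299936204, 'cy': 191.87776568040135, 'k1': -0.0937298335520163, 'cam_to_world': array([[-0.94927219,  0.20813245, -0.23571846,  0.40663609],
       [-0.31444045, -0.63562854,  0.70505572,  0.73973593],
       [-0.00308441,  0.74340921,  0.66882975,  0.74297976],
       [ 0.        ,  0.        ,  0.        ,  1.        ]])}
top {'vfov': 42.62496807898227, 'cx': 314.84584444084356, 'cy': 200.6875339932899, 'k1': -0.13882994381597022, 'cam_to_world': array([[ 3.01865966e-02,  9.91270127e-01, -1.28344479e-01,
         4.95412087e-01],
       [-9.99531567e-01,  3.05839647e-02,  1.12598792e-03,
        -1.39045774e-02],
       [ 5.04144120e-03,  1.28250369e-01,  9.91729009e-01,
         1.17099925e+00],
       [ 0.00000000e+00,  0.00000000e+00,  0.00000000e+00,
         1.00000000e+00]])}
```

View pics/top0.png

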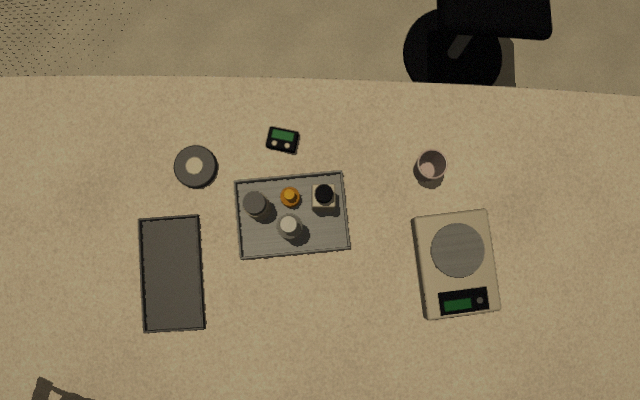

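View pics/side0.png

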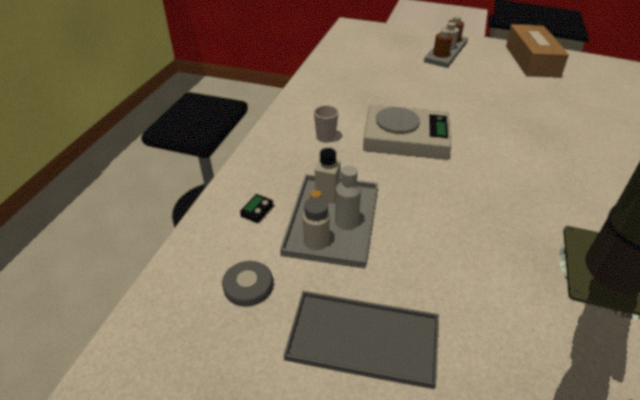

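The top view shows the jar at about (256,203), the bottle at (289,225), the canister at (323,195) and the weight at (290,196). The tray is on the left, centred near (172,273), and the pan is at (458,250). The side view shows the same layout. Next I'll measure using depth and enlarged crops.

```bash
python3 - <<'E'
from h import *
im=cv2.imread('pics/top0.png'); 
a=cv2.resize(im[160:270,225:360],None,fx=5.5,fy=5.5,interpolation=cv2.INTER_CUBIC); cv2.imwrite('pics/top0c.png',cv2.convertScaleAbs(a,alpha=1.6))
s=cv2.imread('pics/side0.png'); a=cv2.resize(s[140:270,270:400],None,fx=4.5,fy=4.5,interpolation=cv2.INTER_CUBIC); cv2.imwrite('pics/side0c.png',cv2.convertScaleAbs(a,alpha=1.6))
for n in('top','side'):
    W=cloud(n,np.load(f'{n}0.npy')); X,Y,Z=np.moveaxis(W,-1,0)
    print(n,'table z',np.nanmedian(Z[(X>.3)&(X<.7)&(abs(Y)<.5)]))
    # rack-area top faces
    for nm,zl,zh in(('bottle',.145,.165),('can',.126,.143),('jar',.104,.121),('weight',.066,.083)):
        m=(X>.4)&(X<.65)&(Y>-.15)&(Y<.25)&(Z>zl)&(Z<zh)
        k,l,st,ce=cv2.connectedComponentsWithStats(m.astype(np.uint8))
        for i in range(1,k):
            if st[i,4]>=12:
                P=W[l==i]; print(nm,st[i],'mid',((P.min(0)+P.max(0))/2).round(4),'ext',np.ptp(P,axis=0).round(3),'mean',P.mean(0).round(4))
    m=(Y<-.2)&(Y>-.55)&(X>.25)&(X<.75)&(Z>.057)&(Z<.07)
    k,l,st,ce=cv2.connectedComponentsWithStats(m.astype(np.uint8)); i=1+np.argmax(st[1:,4]); P=W[l==i]; print('pan',st[i],((P.min(0)+P.max(0))/2).round(4),np.ptp(P,axis=0).round(3),P.mean(0).round(4))
def pr(n,pts,z):
    for p in pts: print(n,p,at_z(n,*p,z).round(4))
pr('top',[(140,218),(198,215),(205,328),(146,332)],.018)
pr('side',[(304,295),(438,317),(434,381),(287,359)],.018)
pr('top',[(236,182),(341,173),(350,248),(241,258)],.022)
pr('side',[(306,178),(378,183),(362,262),(284,253)],.022)
E
```

```text
top table z 0.0008289198848181467
bottle [280 216  17  17 225] mid [0.5788 0.037  0.1544] ext [0.032 0.032 0.01 ] mean [0.5788 0.0374 0.1547]
can [315 191  18  12 161] mid [ 0.639  -0.0323  0.1335] ext [0.022 0.035 0.012] mean [ 0.6403 -0.0315  0.1342]
jar [243 191  22  23 392] mid [0.6256 0.1128 0.1118] ext [0.047 0.044 0.013] mean [0.6256 0.1121 0.1125]
jar [277 213  25  26 258] mid [0.5796 0.0373 0.1126] ext [0.052 0.051 0.017] mean [0.5759 0.036  0.1108]
weight [283 194  11   6  46] mid [0.6447 0.0431 0.0742] ext [0.011 0.022 0.015] mean [0.6449 0.0427 0.074 ]
weight [254 203  15  15  33] mid [0.6137 0.1005 0.0757] ext [0.031 0.029 0.014] mean [0.6111 0.095  0.0766]
weight [313 208  20   1  20] mid [ 0.6221 -0.0321  0.0739] ext [0.002 0.041 0.008] mean [ 0.6221 -0.0321  0.0736]
pan [ 431  223   53   55 2279] [ 0.5404 -0.3295  0.0628] [0.118 0.118 0.012] [ 0.5406 -0.3291  0.0623]
side table z 0.0005888636651382728
bottle [341 165  17  14 191] mid [0.5769 0.0368 0.1511] ext [0.033 0.035 0.012] mean [0.5766 0.0403 0.1532]
can [323 147  14  13 130] mid [ 0.638  -0.0322  0.1317] ext [
[... 939 characters left out ...]
 [ 0.5388 -0.3303  0.0621] [0.118 0.127 0.01 ] [ 0.5382 -0.3261  0.0615]
top (140, 218) [0.5923 0.3842 0.018 ]
top (198, 215) [0.6036 0.2494 0.018 ]
top (205, 328) [0.3512 0.2208 0.018 ]
top (146, 332) [0.3356 0.355  0.018 ]
side (304, 295) [0.5976 0.2628 0.018 ]
side (438, 317) [0.3475 0.2333 0.018 ]
side (434, 381) [0.3362 0.3588 0.018 ]
side (287, 359) [0.5807 0.3959 0.018 ]
top (236, 182) [0.6815 0.1655 0.022 ]
top (341, 173) [ 0.7095 -0.0728  0.022 ]
top (350, 248) [ 0.5398 -0.0971  0.022 ]
top (241, 258) [0.5098 0.146  0.022 ]
side (306, 178) [ 0.7074 -0.0582  0.022 ]
side (378, 183) [ 0.5364 -0.0946  0.022 ]
side (362, 262) [0.5124 0.1536 0.022 ]
side (284, 253) [0.6706 0.1805 0.022 ]
```

View pics/top0c.png

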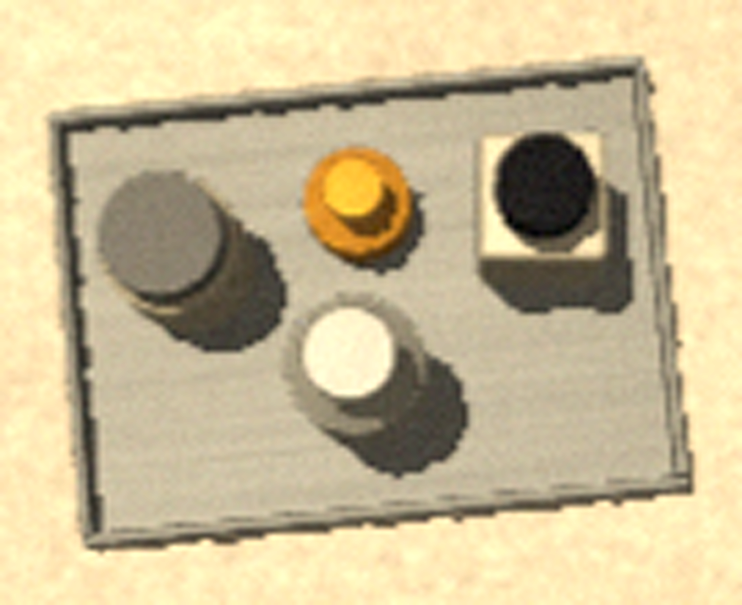

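View pics/side0c.png

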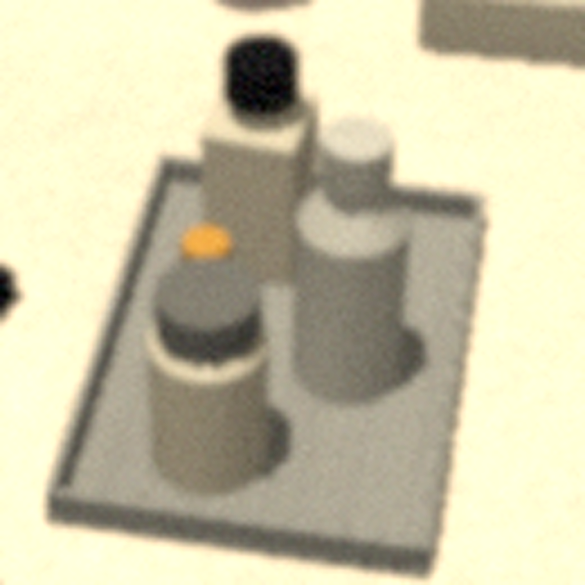

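```bash
cat > d.py <<'E'
# remaining shift in tool axes, units of 25 mm, to a target TCP; print state
import sys; from h import *
s=r.get_state(); t=np.array([float(a) for a in sys.argv[1:4]]); M=R.from_quat(s['eef_rot'])
print('t',round(s['clock'],2),'pos',np.round(s['tool_pos'],4),'shift',(M.inv().apply(t-s['tool_pos'])/.025).round(2),'align turn',((M.inv()*R.from_matrix(np.diag([-1,1,-1]))).as_rotvec()/np.pi).round(4),'F',np.round(s['contact_force'],1),'op',round(s['opening'],3),'ff',round(float(s['finger_force']),1))
E
python3 - <<'E'
from h import *
T={'jar':(161,233),'bottle':(348,352),'can':(545.5,185),'weight':(355,187)}
S={'jar':(210,288),'bottle':(356,139),'can':(262,57),'weight':(206,241)}
for k,z in dict(jar=.113,bottle=.155,can=.135,weight=.075).items():
    a=(225+(T[k][0]+.5)/5.5-.5,160+(T[k][1]+.5)/5.5-.5); b=(270+(S[k][0]+.5)/4.5-.5,140+(S[k][1]+.5)/4.5-.5)
    o1,d1=ray('top',*a); o2,d2=ray('side',*b)
    t=np.linalg.lstsq(np.c_[d1,-d2],o2-o1,rcond=None)[0]; p,q=o1+t[0]*d1,o2+t[1]*d2
    print(k,'tri',((p+q)/2).round(4),'gap',np.linalg.norm(p-q).round(4),'top@z',at_z('top',*a,z).round(4),'side@z',at_z('side',*b,z).round(4))
for n in('top','side'):
    W=cloud(n,np.load(f'{n}0.npy')); X,Y,Z=np.moveaxis(W,-1,0)
    for nm,m in(('tray',(X>.28)&(X<.66)&(Y>.19)&(Y<.45)),('rack',(X>.47)&(X<.74)&(Y>-.13)&(Y<.2))):
        m=m&(Z>.013)&(Z<.028); k,l,st,_=cv2.connectedComponentsWithStats(m.astype(np.uint8),connectivity=8)
        i=1+np.argmax(st[1:,2]*st[1:,3]); print(n,nm,cv2.minAreaRect(W[l==i][:,:2].astype(np.float32)))
E
python3 d.py .25 .55 .26
```

```text
jar tri [0.6244 0.1115 0.1136] gap 0.0025 top@z [0.6258 0.1118 0.113 ] side@z [0.6234 0.1108 0.113 ]
bottle tri [0.5789 0.0372 0.1527] gap 0.0013 top@z [0.5794 0.0372 0.155 ] side@z [0.5776 0.0399 0.155 ]
can tri [ 0.6452 -0.033   0.1331] gap 0.0009 top@z [ 0.6454 -0.0328  0.135 ] side@z [ 0.644  -0.0305  0.135 ]
weight tri [0.6503 0.0407 0.0735] gap 0.0018 top@z [0.651  0.0408 0.075 ] side@z [0.6488 0.0422 0.075 ]
top tray ((0.47008708119392395, 0.3069649338722229), (0.2615433931350708, 0.14222510159015656), 5.612732410430908)
top rack ((0.6131405830383301, 0.037799984216690063), (0.1811535507440567, 0.2485373318195343), 7.325737476348877)
side tray ((0.46917375922203064, 0.30818212032318115), (0.2611132562160492, 0.14380478858947754), 6.522296905517578)
side rack ((0.6112465262413025, 0.03773609548807144), (0.18076199293136597, 0.2539485692977905), 7.363791465759277)
t 0.1 pos [0.1886 0.5953 0.238 ] shift [-2.89 -0.99 -0.88] align turn [-0.0005 -0.     -0.0976] F [0.5 0.  0.4] op 0.996 ff 0.0
```

```bash
python3 -m pendant '[[0,0,-0.3,0,0,-0.0325],[0,0,-0.3,0,0,-0.0325],[0,0,-0.3,0,0,-0.0325],[-0.68,-0.97,0,0,0,0],[-0.68,-0.97,0,0,0,0]]' 0.5 30
python3 -m pendant '[[-0.68,-0.97,0,0,0,0],[-0.68,-0.97,0,0,0,0],[-0.68,-0.97,0,0,0,0],[-0.68,-0.97,0,0,0,0],[-0.68,-0.97,0,0,0,0]]'
python3 d.py .5785 .0375 .26
```

```text
clock: 0.52
tool_pos: [0.2214, 0.548, 0.2611]
eef_rot: [-0.002, 1.0, 0.001, -0.001]
contact_force: [1.1, -0.9, 0.4]
opening: 0.75
finger_force: 0.0
clock: 0.93
tool_pos: [0.3082, 0.4245, 0.261]
eef_rot: [0.0, 1.0, -0.0, -0.0]
contact_force: [-0.0, -0.8, 0.8]
opening: 0.752
finger_force: 0.0
t 0.93 pos [0.3082 0.4245 0.261 ] shift [-10.82 -15.47   0.05] align turn [-0.0002 -0.0001 -0.0001] F [-0.  -0.8  0.8] op 0.752 ff 0.0
```

```bash
A='';
python3 -m pendant '[[-0.68,-0.97,0,0,0,0],[-0.68,-0.97,0,0,0,0],[-0.68,-0.97,0,0,0,0],[-0.68,-0.97,0,0,0,0],[-0.68,-0.97,0,0,0,0]]' >/dev/null
python3 -m pendant '[[-0.68,-0.97,0,0,0,0],[-0.68,-0.97,0,0,0,0],[-0.68,-0.97,0,0,0,0],[-0.68,-0.97,0,0,0,0],[-0.68,-0.97,0,0,0,0]]' >/dev/null
python3 -m pendant '[[-0.67,-0.97,0,0,0,0],[-0.67,-0.97,0,0,0,0],[-0.67,-0.97,0,0,0,0],[-0.67,-0.97,0,0,0,0],[-0.67,-0.97,0,0,0,0]]' >/dev/null
python3 -m pendant '[[0,0,0,0,0,0],[0,0,0,0,0,0]]'
python3 d.py .5785 .0375 .123
```

```text
clock: 2.35
tool_pos: [0.5616, 0.0601, 0.2606]
eef_rot: [0.002, 1.0, -0.0, -0.0]
contact_force: [-0.7, 1.3, 0.9]
opening: 0.745
finger_force: 0.0
t 2.35 pos [0.5616 0.0601 0.2606] shift [-0.68 -0.9   5.5 ] align turn [-0.0002 -0.0003 -0.0015] F [-0.7  1.3  0.9] op 0.745 ff 0.0
```

Next comes the final approach, the descent onto the bottle cap and the grip.

```bash
python3 -m pendant '[[-0.34,-0.45,0.3,0,0,0],[-0.34,-0.45,0.7,0,0,0],[0,0,1,0,0,0],[0,0,1,0,0,0],[0,0,1,0,0,0]]' >/dev/null
python3 -m pendant '[[0,0,0.75,0,0,0],[0,0,0.5,0,0,0],[0,0,0.25,0,0,0],[0,0,0,0,0,0],[0,0,0,0,0,0]]'
python3 d.py .5785 .0375 .123
python3 -c "
from h import *
im,d=optics.snapshot('side'); cv2.imwrite('pics/b1.png',cv2.resize(im[100:280,250:430],None,fx=3,fy=3))"
```

```text
clock: 3.18
tool_pos: [0.5783, 0.0402, 0.1238]
eef_rot: [-0.0, 1.0, 0.0, -0.0]
contact_force: [-0.3, 0.2, 0.1]
opening: 0.752
finger_force: 0.0
t 3.18 pos [0.5783 0.0402 0.1238] shift [-0.01 -0.11  0.03] align turn [ 0.0001 -0.      0.0002] F [-0.3  0.2  0.1] op 0.752 ff 0.0
```

View pics/b1.png

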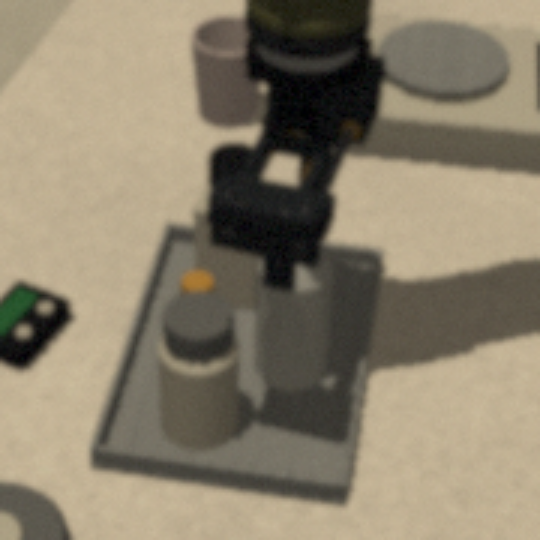

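The fingers straddle the bottle cap at about (285,265) in the crop and the other containers are untouched. I'll centre in y, close and lift.

```bash
python3 -m pendant '[[0,-0.1,0,0,0,0],[0,0,0,0,0,0],[0,0,0,0,0,0]]' >/dev/null
python3 -m pendant '[[0,0,0,0,0,0],[0,0,0,0,0,0],[0,0,0,0,0,0],[0,0,0,0,0,0],[0,0,0,0,0,0]]' -1 25
python3 d.py .5785 .0375 .123
python3 -m pendant '[[0,0,-0.2,0,0,0],[0,0,-0.6,0,0,0],[0,0,-1,0,0,0],[0,0,-1,0,0,0],[0,0,-1,0,0,0]]'
python3 -m pendant '[[0,0,-1,0,0,0],[0,0,-0.7,0,0,0],[0,0.3,0,0,0,0]]'
python3 d.py .549 .316 .24
```

```text
clock: 3.9
tool_pos: [0.5782, 0.0371, 0.1237]
eef_rot: [0.0, 1.0, -0.0, -0.0]
contact_force: [0.1, -0.9, 1.1]
opening: 0.393
finger_force: 0.3
t 3.9 pos [0.5782 0.0371 0.1237] shift [-0.01  0.02  0.03] align turn [-0.     -0.     -0.0001] F [ 0.1 -0.9  1.1] op 0.393 ff 0.3
clock: 4.32
tool_pos: [0.5774, 0.0371, 0.2194]
eef_rot: [0.0, 1.0, -0.0, -0.001]
contact_force: [-0.2, -0.4, -3.4]
opening: 0.375
finger_force: 25.0
clock: 4.57
tool_pos: [0.5801, 0.0432, 0.2647]
eef_rot: [0.002, 1.0, -0.0, 0.003]
contact_force: [0.7, -0.3, -2.5]
opening: 0.375
finger_force: 25.0
t 4.57 pos [0.5801 0.0432 0.2647] shift [ 1.29 10.91  0.97] align turn [-0.0002  0.002  -0.0011] F [ 0.7 -0.3 -2.5] op 0.375 ff 25.0
```

```bash
python3 -m pendant '[[0,0.5,0,0,0,0],[0.1,0.9,0,0,0,0],[0.13,1,0,0,0,0],[0.13,1,0,0,0,0],[0.13,1,0,0,0,0]]' >/dev/null
python3 -m pendant '[[0.13,1,0,0,0,0],[0.13,1,0,0,0,0],[0.13,1,0,0,0,0],[0.13,1,0,0,0,0],[0.13,1,0,0,0,0]]' >/dev/null
python3 -m pendant '[[0.15,1,0.2,0,0,0],[0.13,0.6,0.8,0,0,0],[0,0,1,0,0,0],[0,0,1,0,0,0],[0,0,1,0,0,0]]' >/dev/null
python3 -m pendant '[[0,0,0.5,0,0,0],[0,0,0.2,0,0,0],[0,0,0,0,0,0],[0,0,0,0,0,0]]'
python3 d.py .549 .316 .1242
```

```text
clock: 6.15
tool_pos: [0.5421, 0.3205, 0.1432]
eef_rot: [-0.0, 1.0, 0.0, -0.001]
contact_force: [0.3, 0.1, -2.8]
opening: 0.378
finger_force: 25.0
t 6.15 pos [0.5421 0.3205 0.1432] shift [-0.28 -0.18  0.76] align turn [ 0.     -0.0004  0.0001] F [ 0.3  0.1 -2.8] op 0.378 ff 25.0
```

```bash
python3 -m pendant '[[-0.15,-0.1,0.2,0,0,0],[-0.13,-0.08,0.3,0,0,0],[0,0,0.25,0,0,0],[0,0,0,0,0,0],[0,0,0,0,0,0]]'
python3 -m pendant '[[0,0,0,0,0,0],[0,0,0,0,0,0],[0,0,0,0,0,0],[0,0,0,0,0,0]]' 0.5
python3 -m pendant '[[0,0,-0.5,0,0,0],[0,0,-1,0,0,0],[0,0,-1,0,0,0],[0,0,-1,0,0,0],[-0.1,-0.5,-0.5,0,0,0]]' >/dev/null
python3 -m pendant '[[-0.27,-1,0,0,0,0],[-0.27,-1,0,0,0,0],[-0.27,-1,0,0,0,0],[-0.27,-1,0,0,0,0],[-0.27,-1,0,0,0,0]]' >/dev/null
python3 -m pendant '[[-0.27,-1,0,0,0,0],[-0.27,-1,0,0,0,0],[-0.27,-1,0,0,0,0],[-0.27,-1,0,0,0,0],[-0.27,-1,0,0,0,0]]' >/dev/null
python3 -m pendant '[[-0.27,-1,0,0,0,0],[-0.27,-1,0,0,0,0],[-0.27,-1,0,0,0,0],[0,0,0,0,0,0],[0,0,0,0,0,0]]'
python3 d.py .645 -.0325 .104
```

```text
clock: 6.57
tool_pos: [0.5498, 0.3149, 0.1247]
eef_rot: [0.001, 1.0, -0.0, -0.0]
contact_force: [-0.1, -0.8, -3.3]
opening: 0.375
finger_force: 25.0
clock: 6.9
tool_pos: [0.5501, 0.3156, 0.1255]
eef_rot: [0.0, 1.0, 0.0, 0.0]
contact_force: [-0.2, 0.1, 0.6]
opening: 0.654
finger_force: 0.0
clock: 8.57
tool_pos: [0.6397, -0.0257, 0.2249]
eef_rot: [0.003, 1.0, -0.001, -0.0]
contact_force: [-0.9, 1.4, 0.5]
opening: 0.75
finger_force: 0.0
t 8.57 pos [ 0.6397 -0.0257  0.2249] shift [-0.22 -0.26  4.84] align turn [-0.0004 -0.0001 -0.0016] F [-0.9  1.4  0.5] op 0.75 ff 0.0
```

```bash
python3 -m pendant '[[-0.1,-0.13,0.5,0,0,0],[-0.1,-0.13,1,0,0,0],[0,0,1,0,0,0],[0,0,1,0,0,0],[0,0,0.7,0,0,0]]' >/dev/null
python3 -m pendant '[[0,0,0.4,0,0,0],[0,0,0.2,0,0,0],[0,0,0,0,0,0],[0,0,0,0,0,0]]'
python3 d.py .645 -.0325 .104
python3 -c "
from h import *
im,d=optics.snapshot('side'); cv2.imwrite('pics/b2.png',cv2.resize(im[90:390,230:460],None,fx=2,fy=2))"
```

```text
clock: 9.32
tool_pos: [0.6454, -0.0282, 0.1055]
eef_rot: [-0.0, 1.0, 0.0, 0.001]
contact_force: [0.5, 0.3, 0.3]
opening: 0.746
finger_force: 0.0
t 9.32 pos [ 0.6454 -0.0282  0.1055] shift [ 0.02 -0.17  0.06] align turn [0.0001 0.0003 0.0001] F [0.5 0.3 0.3] op 0.746 ff 0.0
```

View pics/b2.png

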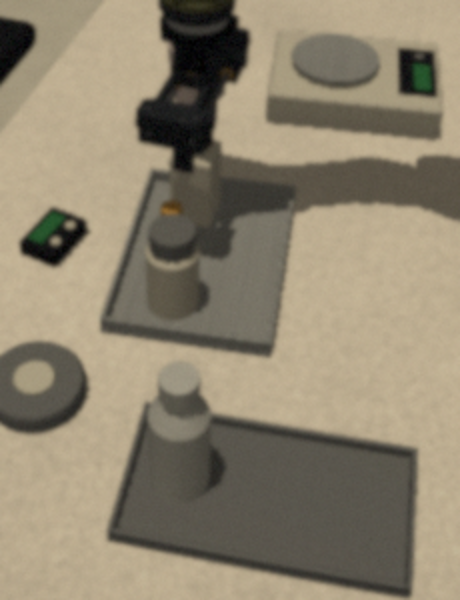

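The bottle stands upright in the tray at about (180,440) in the crop, and the fingers are over the canister cap. Next I'll grip it and carry it to the middle of the tray.

```bash
python3 -m pendant '[[0,-0.17,0.06,0,0,0],[0,0,0,0,0,0],[0,0,0,0,0,0]]' >/dev/null
python3 -m pendant '[[0,0,0,0,0,0],[0,0,0,0,0,0],[0,0,0,0,0,0],[0,0,0,0,0,0],[0,0,0,0,0,0]]' -1 25 >/dev/null
python3 -m pendant '[[0,0,0,0,0,0],[0,0,0,0,0,0]]'
python3 -m pendant '[[0,0,-0.3,0,0,0],[0,0,-0.7,0,0,0],[0,0,-1,0,0,0],[0,0,-1,0,0,0],[0,0,-1,0,0,0]]' >/dev/null
python3 -m pendant '[[0,0,-1,0,0,0],[0.2,0.4,-0.4,0,0,0],[0.5,0.97,0,0,0,0],[0.5,0.97,0,0,0,0],[0.5,0.97,0,0,0,0]]'
python3 -m pendant '[[0.5,0.97,0,0,0,0],[0.5,0.97,0,0,0,0],[0.5,0.97,0,0,0,0],[0.5,0.97,0,0,0,0],[0.5,0.97,0,0,0,0]]' >/dev/null
python3 -m pendant '[[0.5,0.97,0,0,0,0],[0.5,0.97,0,0,0,0],[0.5,0.97,0,0,0,0],[0.5,0.97,0,0,0,0],[0.5,0.97,0,0,0,0]]' >/dev/null
python3 -m pendant '[[0,0,0,0,0,0],[0,0,0,0,0,0]]'
python3 d.py .470 .3075 .105
```

```text
clock: 10.2
tool_pos: [0.645, -0.0332, 0.1035]
eef_rot: [0.0, 1.0, -0.0, 0.0]
contact_force: [0.0, -1.0, 0.2]
opening: 0.423
finger_force: 25.0
clock: 11.03
tool_pos: [0.6007, 0.0512, 0.238]
eef_rot: [0.0, 1.0, 0.0, -0.001]
contact_force: [0.0, 0.2, -3.5]
opening: 0.42
finger_force: 25.0
clock: 12.03
tool_pos: [0.475, 0.2947, 0.238]
eef_rot: [-0.003, 1.0, 0.0, -0.001]
contact_force: [1.5, -1.2, -3.0]
opening: 0.421
finger_force: 25.0
t 12.03 pos [0.475  0.2947 0.238 ] shift [0.19 0.51 5.32] align turn [ 0.0002 -0.0006  0.0016] F [ 1.5 -1.2 -3. ] op 0.421 ff 25.0
```

```bash
python3 -m pendant '[[0.1,0.26,0.5,0,0,0],[0.09,0.25,1,0,0,0],[0,0,1,0,0,0],[0,0,1,0,0,0],[0,0,1,0,0,0]]' >/dev/null
python3 -m pendant '[[0,0,0.5,0,0,0],[0,0,0.2,0,0,0],[0,0,0.12,0,0,0],[0,0,0,0,0,0],[0,0,0,0,0,0]]'
python3 d.py .470 .3075 .1045
python3 -m pendant '[[0,0,0,0,0,0],[0,0,0,0,0,0],[0,0,0,0,0,0],[0,0,0,0,0,0],[0,0,0,0,0,0]]' 0.7
python3 -m pendant '[[0,0,-0.5,0,0,0],[0,0,-1,0,0,0],[0,0,-1,0,0,0],[0,0,-1,0,0,0],[0,0,-0.5,0,0,0]]' >/dev/null
python3 -m pendant '[[-0.4,-0.5,0,0,0,0],[-0.77,-0.98,0,0,0,0],[-0.77,-0.98,0,0,0,0],[-0.77,-0.98,0,0,0,0],[-0.77,-0.98,0,0,0,0]]' >/dev/null
python3 -m pendant '[[-0.77,-0.98,0,0,0,0],[-0.77,-0.98,0,0,0,0],[-0.77,-0.98,0,0,0,0],[0,0,0,0,0,0],[0,0,0,0,0,0]]'
python3 d.py .6245 .1115 .082
```

```text
clock: 12.87
tool_pos: [0.4735, 0.3051, 0.1063]
eef_rot: [0.001, 1.0, 0.0, 0.001]
contact_force: [0.3, 0.1, -2.8]
opening: 0.42
finger_force: 25.0
t 12.87 pos [0.4735 0.3051 0.1063] shift [0.14 0.1  0.07] align turn [ 0.0003  0.0004 -0.0003] F [ 0.3  0.1 -2.8] op 0.42 ff 25.0
clock: 13.28
tool_pos: [0.4731, 0.3052, 0.1059]
eef_rot: [0.0, 1.0, 0.0, 0.0]
contact_force: [0.2, 0.2, 0.1]
opening: 0.776
finger_force: 0.0
clock: 14.53
tool_pos: [0.6184, 0.1182, 0.2051]
eef_rot: [0.003, 1.0, -0.001, 0.0]
contact_force: [0.2, 0.0, -0.0]
opening: 0.845
finger_force: 0.0
t 14.53 pos [0.6184 0.1182 0.2051] shift [-0.24 -0.26  4.93] align turn [-0.0003  0.0001 -0.0016] F [ 0.2  0.  -0. ] op 0.845 ff 0.0
```

```bash
python3 -m pendant '[[-0.1,-0.14,0.5,0,0,0],[-0.1,-0.14,1,0,0,0],[0,0,1,0,0,0],[0,0,1,0,0,0],[0,0,0.7,0,0,0]]' >/dev/null
python3 -m pendant '[[0,0,0.4,0,0,0],[0,0,0.2,0,0,0],[0,0,0.1,0,0,0],[0,0,0,0,0,0],[0,0,0,0,0,0]]'
python3 d.py .6245 .1115 .082
python3 -c "
from h import *
im,d=optics.snapshot('side'); cv2.imwrite('pics/b3.png',cv2.resize(im[90:390,230:460],None,fx=2,fy=2))"
```

```text
clock: 15.37
tool_pos: [0.6231, 0.1144, 0.0839]
eef_rot: [0.0, 1.0, 0.0, 0.001]
contact_force: [0.2, 0.1, -0.7]
opening: 0.853
finger_force: 0.0
t 15.37 pos [0.6231 0.1144 0.0839] shift [-0.06 -0.12  0.08] align turn [ 0.0002  0.0005 -0.    ] F [ 0.2  0.1 -0.7] op 0.853 ff 0.0
```

View pics/b3.png

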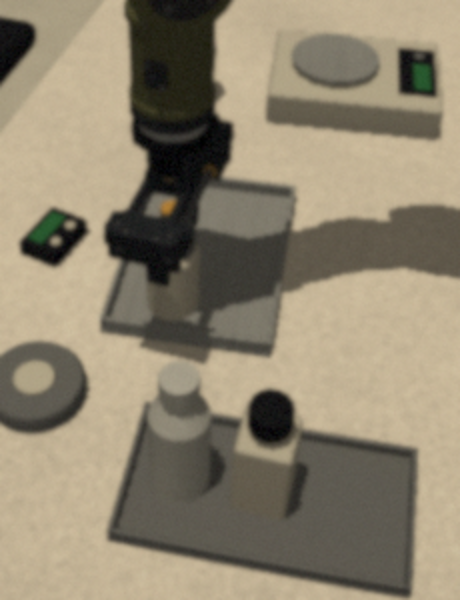

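Bottle and canister stand upright on the tray at about (180,440) and (268,460). Now I'll grip the jar and move it to the near spot.

```bash
python3 -m pendant '[[-0.05,-0.12,0.06,0,0,0],[0,0,0,0,0,0],[0,0,0,0,0,0]]' >/dev/null
python3 -m pendant '[[0,0,0,0,0,0],[0,0,0,0,0,0],[0,0,0,0,0,0],[0,0,0,0,0,0],[0,0,0,0,0,0]]' -1 25 >/dev/null
python3 -m pendant '[[0,0,0,0,0,0],[0,0,0,0,0,0]]'
python3 -m pendant '[[0,0,-0.3,0,0,0],[0,0,-0.7,0,0,0],[0,0,-1,0,0,0],[0,0,-1,0,0,0],[0,0,-1,0,0,0]]' >/dev/null
python3 -m pendant '[[0,0,-1,0,0,0],[0.2,0.2,-1,0,0,0],[0.93,0.74,-0.3,0,0,0],[0.93,0.74,0,0,0,0],[0.93,0.74,0,0,0,0]]'
python3 -m pendant '[[0.93,0.74,0,0,0,0],[0.93,0.74,0,0,0,0],[0.93,0.74,0,0,0,0],[0.93,0.74,0,0,0,0],[0.93,0.74,0,0,0,0]]' >/dev/null
python3 -m pendant '[[0.93,0.74,0,0,0,0],[0.4,0.3,0,0,0,0],[0,0,0,0,0,0],[0,0,0,0,0,0]]'
python3 d.py .393 .297 .083
```

```text
clock: 16.25
tool_pos: [0.6238, 0.1112, 0.0815]
eef_rot: [0.0, 1.0, 0.0, 0.0]
contact_force: [-0.4, 0.6, 0.1]
opening: 0.606
finger_force: 25.0
clock: 17.08
tool_pos: [0.5484, 0.1716, 0.24]
eef_rot: [0.001, 1.0, 0.0, 0.001]
contact_force: [-0.5, 1.5, -2.5]
opening: 0.601
finger_force: 25.0
clock: 17.83
tool_pos: [0.3998, 0.2897, 0.2392]
eef_rot: [-0.0, 1.0, -0.0, 0.0]
contact_force: [1.3, -0.7, -1.8]
opening: 0.603
finger_force: 25.0
t 17.83 pos [0.3998 0.2897 0.2392] shift [0.28 0.3  6.25] align turn [-0.0002  0.0002  0.0002] F [ 1.3 -0.7 -1.8] op 0.603 ff 25.0
```

```bash
python3 -c "
from h import *
im,d=optics.snapshot('side'); cv2.imwrite('pics/b4.png',cv2.resize(im[190:390,280:480],None,fx=3,fy=3))"
```

```text
(no output)
```

View pics/b4.png

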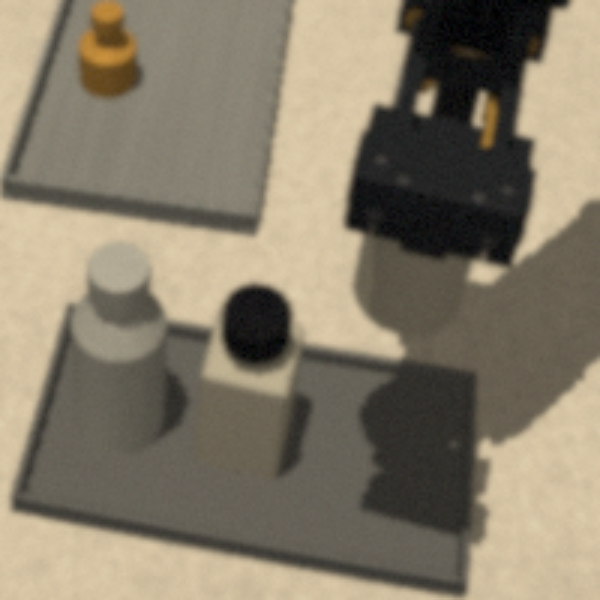

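The jar hangs straight in the gripper at about (415,280) in the crop. I'll set it down and open. When I regrasp it I'll go 5 mm higher, so the pads meet only the lid.

```bash
python3 -m pendant '[[0.14,0.15,0.5,0,0,0],[0.14,0.15,1,0,0,0],[0,0,1,0,0,0],[0,0,1,0,0,0],[0,0,1,0,0,0]]' >/dev/null
python3 -m pendant '[[0,0,1,0,0,0],[0,0,0.4,0,0,0],[0,0,0.2,0,0,0],[0,0,0,0,0,0],[0,0,0,0,0,0]]'
python3 d.py .393 .297 .0825
python3 -m pendant '[[0,0,0.08,0,0,0],[0,0,0.04,0,0,0],[0,0,0,0,0,0]]'
```

```text
clock: 18.72
tool_pos: [0.3938, 0.297, 0.0867]
eef_rot: [0.001, 1.0, 0.0, 0.001]
contact_force: [0.3, 0.2, -2.5]
opening: 0.602
finger_force: 25.0
t 18.72 pos [0.3938 0.297  0.0867] shift [ 0.03 -0.    0.17] align turn [ 0.      0.0003 -0.0007] F [ 0.3  0.2 -2.5] op 0.602 ff 25.0
clock: 18.97
tool_pos: [0.393, 0.2976, 0.084]
eef_rot: [0.0, 1.0, 0.0, 0.0]
contact_force: [-0.6, -0.6, -1.2]
opening: 0.603
finger_force: 25.0
```

```bash
python3 -m pendant '[[0,0,0.05,0,0,0],[0,0,0,0,0,0]]'
python3 -m pendant '[[0,0,0,0,0,0],[0,0,0,0,0,0],[0,0,0,0,0,0],[0,0,0,0,0,0],[0,0,0,0,0,0]]' 0.8
python3 -m pendant '[[0,0,-0.4,0,0,0],[0,0,-1,0,0,0],[0,0,-1,0,0,0],[0,0,-1,0,0,0],[0,0,-1,0,0,0]]' >/dev/null
python3 -m pendant '[[-0.4,-0.4,-0.5,0,0,0],[-0.94,-0.94,0,0,0,0],[-0.94,-0.94,0,0,0,0],[-0.94,-0.94,0,0,0,0],[-0.94,-0.94,0,0,0,0]]' >/dev/null
python3 -m pendant '[[-0.94,-0.94,0,0,0,0],[-0.94,-0.94,0,0,0,0],[-0.94,-0.94,0,0,0,0],[-0.94,-0.94,0,0,0,0],[-0.94,-0.94,0,0,0,0]]' 0.2 >/dev/null
python3 -m pendant '[[-0.94,-0.94,0,0,0,0],[-0.2,-0.3,0,0,0,0],[0,0,0,0,0,0],[0,0,0,0,0,0]]'
python3 d.py .6500 .041 .050
```

```text
clock: 19.13
tool_pos: [0.3927, 0.2976, 0.0824]
eef_rot: [0.0, 1.0, 0.0, 0.0]
contact_force: [-0.2, -0.2, -1.6]
opening: 0.605
finger_force: 25.0
clock: 19.55
tool_pos: [0.3927, 0.2976, 0.0823]
eef_rot: [0.0, 1.0, 0.0, 0.0]
contact_force: [0.5, -0.1, -0.2]
opening: 0.901
finger_force: 0.0
clock: 21.13
tool_pos: [0.6417, 0.0453, 0.2043]
eef_rot: [0.0, 1.0, 0.0, -0.001]
contact_force: [-0.8, 1.5, -0.2]
opening: 0.6
finger_force: 0.0
t 21.13 pos [0.6417 0.0453 0.2043] shift [-0.34 -0.18  6.17] align turn [ 0.0003 -0.0004 -0.0003] F [-0.8  1.5 -0.2] op 0.6 ff 0.0
```

```bash
python3 -m pendant '[[-0.17,-0.09,0.5,0,0,0],[-0.17,-0.09,1,0,0,0],[0,0,1,0,0,0],[0,0,1,0,0,0],[0,0,1,0,0,0]]' >/dev/null
python3 -m pendant '[[0,0,1,0,0,0],[0,0,0.4,0,0,0],[0,0,0.2,0,0,0],[0,0,0,0,0,0],[0,0,0,0,0,0]]' >/dev/null
python3 d.py .650 .041 .050
python3 -c "
from h import *
im,d=optics.snapshot('side'); cv2.imwrite('pics/b5.png',cv2.resize(im[110:390,250:470],None,fx=2,fy=2))"
```

```text
t 21.97 pos [0.6515 0.0413 0.0531] shift [ 0.06 -0.01  0.12] align turn [0.0002 0.0004 0.0001] F [-0.1 -0.8  0.7] op 0.6 ff 0.0
```

View pics/b5.png

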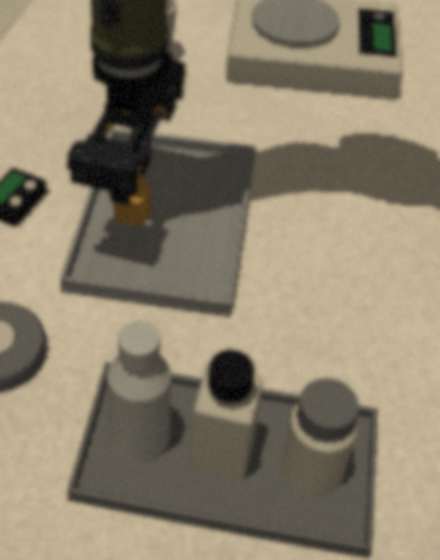

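All three containers stand upright in the tray at about (140,400), (228,420) and (322,445), and the fingers straddle the weight's knob. I'll grip it, lift it and carry it to the pan.

```bash
python3 -m pendant '[[0.05,0,0.1,0,0,0],[0,0,0,0,0,0],[0,0,0,0,0,0]]' >/dev/null
python3 -m pendant '[[0,0,0,0,0,0],[0,0,0,0,0,0],[0,0,0,0,0,0],[0,0,0,0,0,0],[0,0,0,0,0,0]]' -1 40 >/dev/null
python3 -m pendant '[[0,0,0,0,0,0],[0,0,0,0,0,0]]'
python3 -m pendant '[[0,0,-0.3,0,0,0],[0,0,-0.7,0,0,0],[0,0,-1,0,0,0],[0,0,-1,0,0,0],[0,0,-1,0,0,0]]'
python3 -m pendant '[[0,0,-1,0,0,0],[0.1,-0.4,-0.8,0,0,0],[0.29,-0.99,0,0,0,0],[0.29,-0.99,0,0,0,0],[0.29,-0.99,0,0,0,0]]' >/dev/null
python3 -m pendant '[[0.29,-0.99,0,0,0,0],[0.29,-0.99,0,0,0,0],[0.29,-0.99,0,0,0,0],[0.29,-0.99,0,0,0,0],[0.29,-0.99,0,0,0,0]]' >/dev/null
python3 -m pendant '[[0.29,-0.99,0,0,0,0],[0.29,-0.99,0,0,0,0],[0.29,-0.99,0,0,0,0],[0.29,-0.99,0,0,0,0],[0.29,-0.99,0,0,0,0]]' >/dev/null
python3 -m pendant '[[0.2,-0.6,0,0,0,0],[0,0,0,0,0,0],[0,0,0,0,0,0]]'
python3 d.py .5397 -.330 .109
```

```text
clock: 22.85
tool_pos: [0.6498, 0.0404, 0.0497]
eef_rot: [0.0, 1.0, 0.0, 0.0]
contact_force: [0.1, -0.4, 0.7]
opening: 0.253
finger_force: 40.0
clock: 23.27
tool_pos: [0.6486, 0.0402, 0.1501]
eef_rot: [0.0, 1.0, -0.0, -0.001]
contact_force: [0.3, 0.3, -4.8]
opening: 0.253
finger_force: 40.0
clock: 24.77
tool_pos: [0.5463, -0.3074, 0.1941]
eef_rot: [0.002, 1.0, 0.0, -0.001]
contact_force: [1.1, 1.2, -5.4]
opening: 0.255
finger_force: 40.0
t 24.77 pos [ 0.5463 -0.3074  0.1941] shift [ 0.26 -0.91  3.4 ] align turn [ 0.0001 -0.0006 -0.001 ] F [ 1.1  1.2 -5.4] op 0.255 ff 40.0
```

```bash
python3 -m pendant '[[0.13,-0.45,0.3,0,0,0],[0.13,-0.46,0.8,0,0,0],[0,0,1,0,0,0],[0,0,0.7,0,0,0],[0,0,0.3,0,0,0]]' >/dev/null
python3 -m pendant '[[0,0,0.1,0,0,0],[0,0,0,0,0,0],[0,0,0,0,0,0]]' >/dev/null
python3 d.py .5397 -.330 .1082
```

```text
t 25.43 pos [ 0.5424 -0.3288  0.1156] shift [ 0.11 -0.05  0.29] align turn [-0.0001  0.0006  0.0001] F [-0.  -0.1 -5.2] op 0.249 ff 40.0
```

```bash
python3 -m pendant '[[0.1,-0.05,0.1,0,0,0],[0,0,0.1,0,0,0],[0,0,0.08,0,0,0],[0,0,0,0,0,0],[0,0,0,0,0,0]]'
python3 -m pendant '[[0,0,0.04,0,0,0],[0,0,0,0,0,0]]'
```

```text
clock: 25.85
tool_pos: [0.5388, -0.3303, 0.1078]
eef_rot: [0.0, 1.0, 0.0, 0.0]
contact_force: [-0.4, -0.4, -5.4]
opening: 0.256
finger_force: 40.0
clock: 26.02
tool_pos: [0.5391, -0.3304, 0.1077]
eef_rot: [0.0, 1.0, -0.0, 0.0]
contact_force: [-1.5, 1.6, 3.4]
opening: 0.253
finger_force: 40.0
```

Contact is reached, so I'll release, rise and look.

```bash
python3 -m pendant '[[0,0,0,0,0,0],[0,0,0,0,0,0],[0,0,0,0,0,0],[0,0,0,0,0,0],[0,0,0,0,0,0]]' 0.2
python3 -m pendant '[[0,0,-0.3,0,0,0],[0,0,-0.8,0,0,0],[0,0,-1,0,0,0],[0,0,-1,0,0,0],[0,0,-1,0,0,0]]' >/dev/null
python3 -m pendant '[[0.1,0.4,-0.4,0,0,0],[0.23,0.97,0,0,0,0],[0.23,0.97,0,0,0,0],[0.23,0.97,0,0,0,0],[0.23,0.97,0,0,0,0]]' >/dev/null
python3 -m pendant '[[0.23,0.97,0,0,0,0],[0.23,0.97,0,0,0,0],[0.23,0.97,0,0,0,0],[0.23,0.97,0,0,0,0],[0.23,0.97,0,0,0,0]]' 0.8 >/dev/null
python3 -m pendant '[[0.23,0.97,0,0,0,0],[0.23,0.97,0,0,0,0],[0.23,0.97,0,0,0,0],[0.23,0.97,0,0,0,0],[0.23,0.97,0,0,0,0]]'
python3 - <<'E'
from h import *
im,d=optics.snapshot('top'); W=cloud('top',d); X,Y,Z=np.moveaxis(W,-1,0)
for z0,z1 in((.125,.145),(.088,.106)):
    m=(abs(X-.54)<.06)&(abs(Y+.33)<.06)&(Z>z0)&(Z<z1); P=W[m]; print(len(P),((P.min(0)+P.max(0))/2).round(4),np.ptp(P,axis=0).round(3))
cv2.imwrite('pics/b6.png',cv2.convertScaleAbs(cv2.resize(im[150:350,120:520],None,fx=2,fy=2),alpha=1.4))
E
python3 d.py .393 .2976 .0875
```

```text
clock: 26.43
tool_pos: [0.539, -0.3303, 0.1067]
eef_rot: [0.0, 1.0, -0.0, 0.0]
contact_force: [-0.4, 0.2, 0.1]
opening: 0.591
finger_force: 0.0
clock: 28.1
tool_pos: [0.4546, 0.0208, 0.2191]
eef_rot: [0.0, 1.0, 0.0, -0.0]
contact_force: [0.9, 1.1, -0.5]
opening: 0.896
finger_force: 0.0
109 [ 0.5397 -0.3282  0.1302] [0.021 0.026 0.01 ]
209 [ 0.5399 -0.3283  0.097 ] [0.041 0.042 0.016]
t 28.15 pos [0.4537 0.0267 0.2194] shift [ 2.34 10.83  5.33] align turn [ 0.0014 -0.0002  0.0024] F [-1.   5.4  0.1] op 0.903 ff 0.0
```

View pics/b6.png

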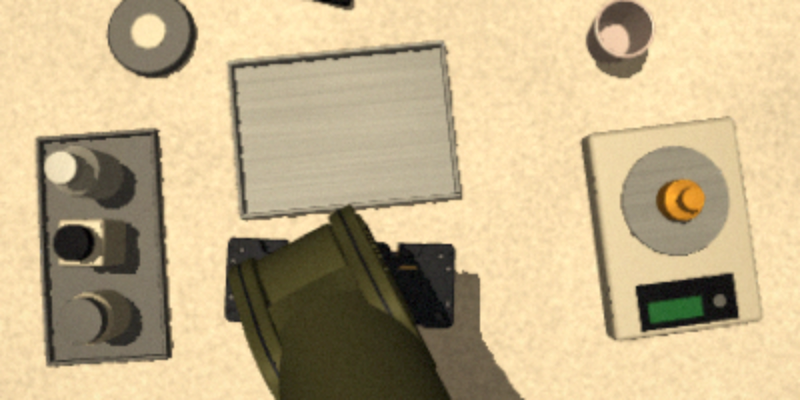

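The weight stands upright at about (683,200) in the crop, within 2 mm of the pan's centre, and the containers are fine. Now I'll put the jar back.

```bash
python3 -m pendant '[[0.21,0.98,0,0,0,0],[0.21,0.98,0,0,0,0],[0.21,0.98,0,0,0,0],[0.21,0.98,0,0,0,0],[0.21,0.98,0,0,0,0]]' >/dev/null
python3 -m pendant '[[0.21,0.98,0,0,0,0],[0.21,0.98,0,0,0,0],[0.21,0.98,0,0,0,0],[0.21,0.98,0,0,0,0],[0.21,0.98,0,0,0,0]]' >/dev/null
python3 -m pendant '[[0.2,0.7,0,0,0,0],[0,0,0,0,0,0],[0,0,0,0,0,0]]' >/dev/null
python3 d.py .393 .2976 .0875
```

```text
t 29.23 pos [0.3976 0.2821 0.219 ] shift [0.18 0.62 5.26] align turn [-0.0001 -0.0002  0.0007] F [ 0.8 -0.3  0.7] op 0.9 ff 0.0
```

```bash
python3 -m pendant '[[0.1,0.3,0.3,0,0,0],[0.1,0.32,0.8,0,0,0],[0,0,1,0,0,0],[0,0,1,0,0,0],[0,0,1,0,0,0]]' >/dev/null
python3 -m pendant '[[0,0,0.7,0,0,0],[0,0,0.3,0,0,0],[0,0,0.1,0,0,0],[0,0,0,0,0,0],[0,0,0,0,0,0]]' >/dev/null
python3 d.py .3927 .2976 .0875
```

```text
t 30.07 pos [0.3941 0.2973 0.0899] shift [0.05 0.01 0.1 ] align turn [ 0.0002  0.0003 -0.0004] F [-1.   0.1  0.4] op 0.898 ff 0.0
```

```bash
python3 -m pendant '[[0.05,0,0.1,0,0,0],[0,0,0,0,0,0],[0,0,0,0,0,0]]' >/dev/null
python3 -m pendant '[[0,0,0,0,0,0],[0,0,0,0,0,0],[0,0,0,0,0,0],[0,0,0,0,0,0],[0,0,0,0,0,0]]' -1 25 >/dev/null
python3 -m pendant '[[0,0,0,0,0,0],[0,0,0,0,0,0]]'
python3 -m pendant '[[0,0,-0.3,0,0,0],[0,0,-0.7,0,0,0],[0,0,-1,0,0,0],[0,0,-1,0,0,0],[0,0,-1,0,0,0]]' >/dev/null
python3 -m pendant '[[0,0,-1,0,0,0],[0,0,-1,0,0,0],[-0.5,-0.4,-0.3,0,0,0],[-0.93,-0.75,0,0,0,0],[-0.93,-0.75,0,0,0,0]]'
python3 -m pendant '[[-0.93,-0.75,0,0,0,0],[-0.93,-0.75,0,0,0,0],[-0.93,-0.75,0,0,0,0],[-0.93,-0.75,0,0,0,0],[-0.93,-0.75,0,0,0,0]]' >/dev/null
python3 -m pendant '[[-0.93,-0.75,0,0,0,0],[-0.93,-0.75,0,0,0,0],[0,0,0,0,0,0],[0,0,0,0,0,0]]' >/dev/null
python3 d.py .6238 .1112 .0875
```

```text
clock: 30.9
tool_pos: [0.3923, 0.2974, 0.0867]
eef_rot: [0.0, 1.0, 0.0, 0.0]
contact_force: [-0.0, -0.5, 0.1]
opening: 0.536
finger_force: 24.9
clock: 31.73
tool_pos: [0.4513, 0.2498, 0.2456]
eef_rot: [-0.001, 1.0, 0.0, 0.001]
contact_force: [-0.3, -0.1, -2.1]
opening: 0.536
finger_force: 25.1
t 32.48 pos [0.6144 0.1159 0.2437] shift [-0.38 -0.18  6.25] align turn [-0.0003 -0.0004 -0.0015] F [ 0.1 -0.3 -2.2] op 0.533 ff 25.1
```

```bash
python3 -m pendant '[[-0.18,-0.09,0.5,0,0,0],[-0.18,-0.09,1,0,0,0],[0,0,1,0,0,0],[0,0,1,0,0,0],[0,0,1,0,0,0]]' >/dev/null
python3 -m pendant '[[0,0,0.9,0,0,0],[0,0,0.4,0,0,0],[0,0,0.2,0,0,0],[0,0,0,0,0,0],[0,0,0,0,0,0]]' >/dev/null
python3 d.py .6234 .1112 .0867
```

```text
t 33.32 pos [0.6234 0.1146 0.095 ] shift [ 0.   -0.14  0.33] align turn [0.0002 0.0004 0.0001] F [ 0.4  0.3 -1.4] op 0.539 ff 25.1
```

```bash
python3 -m pendant '[[0,-0.13,0.12,0,0,0],[0,0,0.1,0,0,0],[0,0,0.06,0,0,0],[0,0,0,0,0,0],[0,0,0,0,0,0]]' >/dev/null
python3 d.py .6234 .1112 .0867
```

```text
t 33.73 pos [0.6231 0.1107 0.0874] shift [-0.01  0.02  0.03] align turn [ 0.0001  0.0001 -0.0002] F [-0.5  0.3 -1.4] op 0.539 ff 25.1
```

```bash
python3 -m pendant '[[-0.01,0.02,0.04,0,0,0],[0,0,0,0,0,0],[0,0,0,0,0,0]]'
python3 -m pendant '[[0,0,0,0,0,0],[0,0,0,0,0,0],[0,0,0,0,0,0],[0,0,0,0,0,0],[0,0,0,0,0,0]]' 0.7
python3 -m pendant '[[0,0,-0.5,0,0,0],[0,0,-1,0,0,0],[0,0,-1,0,0,0],[0,0,-1,0,0,0],[0,0,-1,0,0,0]]' >/dev/null
python3 -m pendant '[[0.3,0.4,-0.4,0,0,0],[0.75,0.97,0,0,0,0],[0.75,0.97,0,0,0,0],[0.75,0.97,0,0,0,0],[0.75,0.97,0,0,0,0]]' >/dev/null
python3 -m pendant '[[0.75,0.97,0,0,0,0],[0.75,0.97,0,0,0,0],[0.75,0.97,0,0,0,0],[0.3,0.5,0,0,0,0],[0,0,0,0,0,0]]' 0.5 >/dev/null
python3 -m pendant '[[0,0,0,0,0,0]]' >/dev/null
python3 d.py .4731 .3052 .1045
```

```text
clock: 33.98
tool_pos: [0.6236, 0.1111, 0.0868]
eef_rot: [0.0, 1.0, -0.0, 0.0]
contact_force: [-0.7, -0.7, 3.5]
opening: 0.536
finger_force: 25.2
clock: 34.4
tool_pos: [0.6233, 0.1113, 0.0861]
eef_rot: [0.0, 1.0, 0.0, 0.0]
contact_force: [0.3, 0.3, 0.2]
opening: 0.852
finger_force: 0.0
t 35.73 pos [0.4761 0.3041 0.2087] shift [0.12 0.04 4.17] align turn [-0.0001 -0.0001  0.0007] F [ 0.7 -1.  -0.1] op 0.747 ff 0.0
```

```bash
python3 -m pendant '[[0.08,0.02,0.5,0,0,0],[0.04,0.02,1,0,0,0],[0,0,1,0,0,0],[0,0,0.9,0,0,0],[0,0,0.5,0,0,0]]' >/dev/null
python3 -m pendant '[[0,0,0.2,0,0,0],[0,0,0.05,0,0,0],[0,0,0,0,0,0],[0,0,0,0,0,0],[0,0,0,0,0,0]]' >/dev/null
python3 d.py .4731 .3052 .1045
python3 -c "
from h import *
im,d=optics.snapshot('side'); cv2.imwrite('pics/b7.png',cv2.resize(im[110:390,250:470],None,fx=2,fy=2))"
```

```text
t 36.57 pos [0.4749 0.3047 0.106 ] shift [0.07 0.02 0.06] align turn [ 0.0004  0.0005 -0.0003] F [ 0.6  0.4 -0.2] op 0.748 ff 0.0
```

View pics/b7.png

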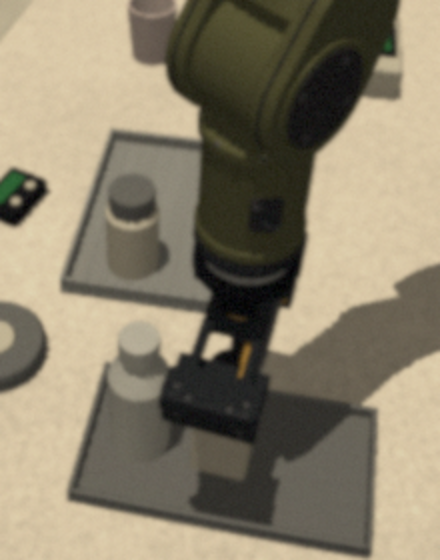

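The jar is back upright in the rack at about (133,230) in the crop. The canister is next.

```bash
python3 -m pendant '[[0.07,0.02,0.06,0,0,0],[0,0,0,0,0,0],[0,0,0,0,0,0]]' >/dev/null
python3 -m pendant '[[0,0,0,0,0,0],[0,0,0,0,0,0],[0,0,0,0,0,0],[0,0,0,0,0,0],[0,0,0,0,0,0]]' -1 25 >/dev/null
python3 -m pendant '[[0,0,0,0,0,0],[0,0,0,0,0,0]]'
python3 -m pendant '[[0,0,-0.3,0,0,0],[0,0,-0.7,0,0,0],[0,0,-1,0,0,0],[0,0,-1,0,0,0],[0,0,-1,0,0,0]]' >/dev/null
python3 -m pendant '[[0,0,-1,0,0,0],[-0.2,-0.4,-0.6,0,0,0],[-0.5,-0.98,0,0,0,0],[-0.5,-0.98,0,0,0,0],[-0.5,-0.98,0,0,0,0]]' >/dev/null
python3 -m pendant '[[-0.5,-0.98,0,0,0,0],[-0.5,-0.98,0,0,0,0],[-0.5,-0.98,0,0,0,0],[-0.5,-0.98,0,0,0,0],[-0.5,-0.98,0,0,0,0]]' >/dev/null
python3 -m pendant '[[-0.5,-0.98,0,0,0,0],[-0.5,-0.98,0,0,0,0],[-0.5,-0.98,0,0,0,0],[-0.5,-0.98,0,0,0,0],[-0.4,-0.5,0,0,0,0]]' >/dev/null
python3 -m pendant '[[0,0,0,0,0,0],[0,0,0,0,0,0]]'
python3 d.py .645 -.0332 .1045
```

```text
clock: 37.45
tool_pos: [0.4724, 0.3049, 0.1034]
eef_rot: [0.0, 1.0, -0.0, -0.0]
contact_force: [0.3, -0.7, -0.6]
opening: 0.424
finger_force: 25.0
clock: 39.28
tool_pos: [0.6367, -0.0127, 0.243]
eef_rot: [0.001, 1.0, 0.0, -0.001]
contact_force: [-0.9, 0.4, -1.9]
opening: 0.417
finger_force: 25.0
t 39.28 pos [ 0.6367 -0.0127  0.243 ] shift [-0.34 -0.82  5.54] align turn [ 0.     -0.0005 -0.0009] F [-0.9  0.4 -1.9] op 0.417 ff 25.0
```

```bash
python3 -m pendant '[[-0.15,-0.4,0.3,0,0,0],[-0.15,-0.4,0.8,0,0,0],[0,0,1,0,0,0],[0,0,1,0,0,0],[0,0,1,0,0,0]]' >/dev/null
python3 -m pendant '[[0,0,0.7,0,0,0],[0,0,0.3,0,0,0],[0,0,0,0,0,0],[0,0,0,0,0,0],[0,0,0,0,0,0]]' >/dev/null
python3 d.py .6443 -.0332 .1038
```

```text
t 40.12 pos [ 0.6457 -0.0312  0.1173] shift [ 0.06 -0.08  0.54] align turn [ 0.0001  0.0008 -0.    ] F [ 0.1  0.8 -1.8] op 0.42 ff 25.0
```

```bash
python3 -m pendant '[[0.05,-0.06,0.2,0,0,0],[0,0,0.18,0,0,0],[0,0,0.08,0,0,0],[0,0,0,0,0,0],[0,0,0,0,0,0]]' >/dev/null
python3 d.py .6443 -.0332 .1038
```

```text
t 40.53 pos [ 0.6434 -0.0331  0.1044] shift [-0.04 -0.    0.02] align turn [ 0.     -0.0001 -0.0001] F [ 0.  -0.5 -3.1] op 0.42 ff 25.0
```

```bash
python3 -m pendant '[[-0.03,0,0.03,0,0,0],[0,0,0,0,0,0],[0,0,0,0,0,0]]'
python3 -m pendant '[[0,0,0,0,0,0],[0,0,0,0,0,0],[0,0,0,0,0,0],[0,0,0,0,0,0],[0,0,0,0,0,0]]' 0.5
python3 -m pendant '[[0,0,-0.5,0,0,0],[0,0,-1,0,0,0],[0,0,-1,0,0,0],[0,0,-1,0,0,0],[0,0,-1,0,0,0]]' >/dev/null
python3 -m pendant '[[0.1,0.4,-0.4,0,0,0],[0.27,0.98,0,0,0,0],[0.27,0.98,0,0,0,0],[0.27,0.98,0,0,0,0],[0.27,0.98,0,0,0,0]]' >/dev/null
python3 -m pendant '[[0.27,0.98,0,0,0,0],[0.27,0.98,0,0,0,0],[0.27,0.98,0,0,0,0],[0.27,0.98,0,0,0,0],[0.27,0.98,0,0,0,0]]' >/dev/null
python3 -m pendant '[[0.27,0.98,0,0,0,0],[0.27,0.98,0,0,0,0],[0.27,0.98,0,0,0,0],[0.27,0.98,0,0,0,0],[0.2,0.7,0,0,0,0]]' >/dev/null
python3 -m pendant '[[0,0,0,0,0,0],[0,0,0,0,0,0]]'
python3 d.py .5501 .3156 .1245
```

```text
clock: 40.78
tool_pos: [0.6443, -0.033, 0.1038]
eef_rot: [0.0, 1.0, 0.0, 0.0]
contact_force: [0.5, -0.3, -2.4]
opening: 0.417
finger_force: 25.0
clock: 41.2
tool_pos: [0.6444, -0.0331, 0.104]
eef_rot: [0.0, 1.0, 0.0, 0.0]
contact_force: [0.5, -0.2, 0.1]
opening: 0.749
finger_force: 0.0
clock: 43.03
tool_pos: [0.5478, 0.3142, 0.2261]
eef_rot: [-0.001, 1.0, 0.0, -0.0]
contact_force: [-0.5, 0.1, -0.5]
opening: 0.746
finger_force: 0.0
t 43.03 pos [0.5478 0.3142 0.2261] shift [-0.09  0.05  4.06] align turn [ 0.     -0.0002  0.0008] F [-0.5  0.1 -0.5] op 0.746 ff 0.0
```

```bash
python3 -m pendant '[[-0.08,0.02,0.5,0,0,0],[0,0,1,0,0,0],[0,0,1,0,0,0],[0,0,0.9,0,0,0],[0,0,0.5,0,0,0]]' >/dev/null
python3 -m pendant '[[0,0,0.1,0,0,0],[0,0,0,0,0,0],[0,0,0,0,0,0],[0,0,0,0,0,0],[0,0,0,0,0,0]]' >/dev/null
python3 d.py .5501 .3156 .1245
```

```text
t 43.87 pos [0.5519 0.3139 0.1276] shift [0.07 0.07 0.12] align turn [ 0.0005  0.0007 -0.0002] F [ 0.2  0.3 -0.9] op 0.745 ff 0.0
```

```bash
python3 -m pendant '[[0.06,0.06,0.11,0,0,0],[0,0,0,0,0,0],[0,0,0,0,0,0]]' >/dev/null
python3 -m pendant '[[0,0,0,0,0,0],[0,0,0,0,0,0],[0,0,0,0,0,0],[0,0,0,0,0,0],[0,0,0,0,0,0]]' -1 25 >/dev/null
python3 -m pendant '[[0,0,0,0,0,0],[0,0,0,0,0,0]]'
python3 -m pendant '[[0,0,-0.3,0,0,0],[0,0,-0.7,0,0,0],[0,0,-1,0,0,0],[0,0,-1,0,0,0],[0,0,-1,0,0,0]]' >/dev/null
python3 -m pendant '[[0,0,-1,0,0,0],[0,0,-0.8,0,0,0],[-0.05,-0.5,0,0,0,0],[-0.1,-1,0,0,0,0],[-0.1,-1,0,0,0,0]]' >/dev/null
python3 -m pendant '[[-0.1,-1,0,0,0,0],[-0.1,-1,0,0,0,0],[-0.1,-1,0,0,0,0],[-0.1,-1,0,0,0,0],[-0.1,-1,0,0,0,0]]' >/dev/null
python3 -m pendant '[[-0.1,-1,0,0,0,0],[-0.1,-1,0,0,0,0],[-0.1,-0.7,0,0,0,0],[0,0,0,0,0,0],[0,0,0,0,0,0]]'
python3 d.py .5782 .0371 .1245
```

```text
clock: 44.7
tool_pos: [0.5496, 0.3147, 0.1234]
eef_rot: [0.0, 1.0, -0.0, -0.0]
contact_force: [0.8, 0.3, 1.2]
opening: 0.372
finger_force: 25.0
clock: 46.37
tool_pos: [0.5747, 0.0573, 0.2671]
eef_rot: [0.002, 1.0, -0.001, -0.001]
contact_force: [0.1, 0.6, -3.2]
opening: 0.378
finger_force: 25.0
t 46.37 pos [0.5747 0.0573 0.2671] shift [-0.16 -0.8   5.7 ] align turn [-0.0004 -0.0009 -0.0013] F [ 0.1  0.6 -3.2] op 0.378 ff 25.0
```

```bash
python3 -m pendant '[[-0.06,-0.4,0.2,0,0,0],[-0.06,-0.36,0.8,0,0,0],[0,0,1,0,0,0],[0,0,1,0,0,0],[0,0,1,0,0,0]]' >/dev/null
python3 -m pendant '[[0,0,0.8,0,0,0],[0,0,0.3,0,0,0],[0,0,0,0,0,0],[0,0,0,0,0,0],[0,0,0,0,0,0]]' >/dev/null
python3 d.py .5777 .0371 .1232
```

```text
t 47.2 pos [0.5797 0.0414 0.1421] shift [ 0.08 -0.17  0.76] align turn [0.0002 0.0008 0.    ] F [-0.3  0.9 -3.2] op 0.377 ff 25.0
```

```bash
python3 -m pendant '[[0.07,-0.13,0.2,0,0,0],[0,0,0.2,0,0,0],[0,0,0.2,0,0,0],[0,0,0.05,0,0,0],[0,0,0,0,0,0]]' >/dev/null
python3 -m pendant '[[0,0,0,0,0,0]]' >/dev/null
python3 d.py .5777 .0371 .1232
```

```text
t 47.7 pos [0.577  0.0378 0.1246] shift [-0.03 -0.03  0.06] align turn [ 0.0001 -0.     -0.0001] F [-0.2  0.4 -3.3] op 0.374 ff 25.0
```

Now I'll seat it, release, rise, retreat to the clear front and check.

```bash
python3 -m pendant '[[-0.03,-0.02,0.05,0,0,0],[0,0,0,0,0,0],[0,0,0,0,0,0],[0,0,0,0,0,0]]'
python3 -m pendant '[[0,0,0,0,0,0],[0,0,0,0,0,0],[0,0,0,0,0,0],[0,0,0,0,0,0],[0,0,0,0,0,0]]' 0.5
python3 -m pendant '[[0,0,-0.5,0,0,0],[0,0,-1,0,0,0],[0,0,-1,0,0,0],[0,0,-1,0,0,0],[0,0,-1,0,0,0]]' >/dev/null
python3 -m pendant '[[0.3,0.5,-0.5,0,0,0],[0.7,0.95,0,0,0,0],[0.7,0.95,0,0,0,0],[0.7,0.95,0,0,0,0],[0.7,0.95,0,0,0,0]]' >/dev/null
python3 -m pendant '[[0.7,0.95,0,0,0,0],[0.7,0.95,0,0,0,0],[0.7,0.95,0,0,0,0],[0.7,0.95,0,0,0,0],[0.7,0.95,0,0,0,0]]' >/dev/null
python3 -m pendant '[[0.3,0.95,0,0,0,0],[0.3,0.95,0,0,0,0],[0.3,0.95,0,0,0,0],[0.3,0.95,0,0,0,0],[0,0,0,0,0,0]]'
python3 - <<'E'
from h import *
im,d=optics.snapshot('top'); W=cloud('top',d); W0=cloud('top',np.load('top0.npy'))
def seg(W,x,y,z0,z1,r=.035):
    X,Y,Z=np.moveaxis(W,-1,0); P=W[(np.hypot(X-x,Y-y)<r)&(Z>z0)&(Z<z1)]; return len(P),((P.min(0)+P.max(0))/2).round(4),P.mean(0).round(4)
for n,a in dict(bottle=(.579,.037,.145,.165),can=(.641,-.032,.126,.143),jar=(.625,.112,.104,.121)).items(): print(n,seg(W0,*a),seg(W,*a))
print('weight',seg(W,.54,-.33,.125,.145))
cv2.imwrite('pics/b8.png',cv2.convertScaleAbs(cv2.resize(im[110:360,120:520],None,fx=2,fy=2),alpha=1.4))
E
```

```text
clock: 48.03
tool_pos: [0.5778, 0.0372, 0.1235]
eef_rot: [0.0, 1.0, 0.0, 0.0]
contact_force: [-0.1, 0.3, -3.1]
opening: 0.375
finger_force: 25.0
clock: 48.45
tool_pos: [0.5779, 0.0372, 0.1237]
eef_rot: [0.0, 1.0, 0.0, 0.0]
contact_force: [0.4, -0.5, -0.4]
opening: 0.726
finger_force: 0.0
clock: 50.12
tool_pos: [0.3788, 0.3649, 0.2485]
eef_rot: [-0.004, 1.0, 0.003, -0.001]
contact_force: [0.7, 0.7, 0.3]
opening: 0.754
finger_force: 0.0
bottle (225, array([0.5788, 0.037 , 0.1544]), array([0.5788, 0.0374, 0.1547])) (225, array([0.5789, 0.0389, 0.1548]), array([0.5791, 0.0382, 0.1545]))
can (265, array([ 0.6465, -0.0322,  0.1335]), array([ 0.6467, -0.0318,  0.1341])) (268, array([ 0.6481, -0.0312,  0.134 ]), array([ 0.6474, -0.0309,  0.1344]))
jar (392, array([0.6256, 0.1128, 0.1118]), array([0.6256, 0.1121, 0.1125])) (394, array([0.6259, 0.1123, 0.1116]), array([0.6257, 0.1121, 0.1126]))
weight (109, array([ 0.5397, -0.3283,  0.1321]), array([ 0.5398, -0.3271,  0.132 ]))
```

View pics/b8.png

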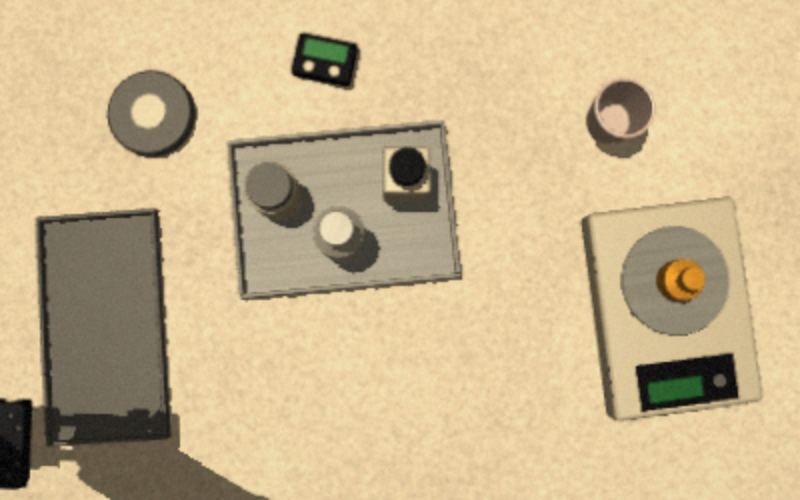

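The jar at (270,187), bottle at (338,230) and canister at (407,168) in the crop are back within 1 mm of their start spots. The weight is on the pan at (684,280), the tray is empty and the bystanders have not moved. I'm handing in.

```bash
python3 -m pendant '[[0,0,0,0,0,0],[0,0,0,0,0,0],[0,0,0,0,0,0]]' >/dev/null; python3 -c "
from plant import r; print(r.finish_job())"
```

```text
the job is handed in; nothing more can be done
None
```

The job is done and handed in at about 50 s: the weight is upright within 2 mm of the pan's centre, the bottle, canister and jar are back upright within about 2 mm of where they started, and the beaker, wafer carrier and timer were not touched.

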